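# Scoop the bearing ball into the dish and swing the dish round to the cup

### The arm

A 7-joint arm with a two-finger parallel gripper is mounted at the origin on a cart in front of the work surface, level with it; the furniture and walls round the work are solid. World frame = base frame: x ahead of the robot, y to its left, z up, the work surface at z = 0. Lengths are in m, angles in rad, forces in N, time in s.
With the tool pointing down it reaches from about 0.4 to 0.85 m from the base axis. Payload 6.9 kg.
Tool frame: the origin (TCP) lies midway between the tips of the shut fingers; the grasp point (between the pads) lies behind it (ctrl.pinch_z is the z of the grasp point in the tool frame, in m); z points along the fingers, y is the line along which they close (so a half turn about z gives the same grasp; the last joint's range is limited). The gripper opens to 85 mm and grips with 20 to 120 N. Pads are 22 mm wide; open, the fingers measure 114 mm over their backs; the gripper's body (76 mm by 85 mm) begins 54 mm behind the grasp point. The pads swing forward as they close: fully open they stand 13 mm farther back than shut.
Start: joints at [-1.179, 0.507, -0.238, 1.5, 0.126, 1.149, -0.155], TCP at [0.177, 0.599, 0.231] pointing down, gripper open.
Joint ranges: [-3.08, 3.08], [-0.24, 2.05], [-1.43, 1.35], [0, 2.5], [-1.52, 4.66], [0.17, 1.96], [-2.89, 2.89]. Speed limits (rad/s): [2.39, 2.39, 3.14, 3.14, 3.14, 3.14, 3.14].

### API

Orientations are given as a unit quaternion [w, x, y, z].
In Python, from station import ctrl, get_state, vision, ticket, models gives the robot as it stands. Calls block until the motion is done:
- ctrl.movep(position, orientation): joint-space move of the TCP to a pose.
- ctrl.movel(position, frame=None, max_speed=0.15): straight line of the TCP; frame=None keeps the orientation; max_speed is the mean speed in m/s.
- ctrl.set_joints(angles): joint-space move.
- ctrl.ungrasp() and ctrl.close_gripper(force=None): open the fingers fully, or close them until they stop; force is the grip in N (None keeps the last).
- ctrl.pause(seconds).
- ctrl.ik(position, orientation): joint angles nearest the present ones, or None.
- get_state(): the state.
- vision.grab_frame(name): name is "scene" or "top"; returns (picture, depth): 384x512x3 uint8, blue, green, red; 384x512 float32, m along the optical axis (not along the pixel's ray), 0 where there is no reading.
- vision.camera_info(name): a dict with "mtx" (3x3 intrinsics, pixels), "dist_coeffs" ([k1, k2, p1, p2, k3] as OpenCV has them; the pictures are not rectified), "R" (3x3) and "t" (3): a world point X has camera coordinates R X + t. Camera axes: x right, y down, z forward; pixel columns grow to the right and rows downward; lengths in m; the calibration is good to about 2 mm. A picture is of the moment at which its call begins. camera_info takes no time and is no camera call.
A pose or a line that the arm cannot do raises ctrl.Unreachable and nothing moves.
- ticket.close_job(): hands the job in; it is judged then, once.
Trained networks look in the newest picture that a camera, given by its name, has taken for a name from the list of things; names that differ only in an ending like _2 or _b are one class to them, and where a whole thing is asked for, a point or a joint stands for the part that bears it (a point fixed in the world has none). Each returns a list of dicts, best first, with "p" (0 to 1); they miss things now and then, are a little off and sometimes report something else, mostly with a low value. They report only what shows in the picture. A call takes as long as a camera call.
- models.recognise(camera, target): "point" ([column, row] in pixels, amid what is visible of it).
- models.masks_of(camera, target): "mask" (384x512 bool, what is visible of it) and "point" ([column, row] in pixels, amid what is visible of it).
The state is a dict: "time": time; "qpos": joint angles; "qd": joint speeds; "tau": joint torques, N m; "tcp_pos": TCP position; "eef_rot": TCP orientation; "contact_force": force on the tool from outside, world axes, zero at the start; "wrist_torque": the same for the moment, N m; "width": finger opening in m; "gripper_force": force on a finger pad.
Only numpy, scipy, OpenCV 4.12 (cv2) and the standard library are available. Lean on these libraries where they do the work, as an engineer would, in place of code of your own. Each camera call takes 0.05 s, during which the arm holds its last target. There are 200 camera calls.

### The job

Use the little scoop to get the loose bearing ball out of the grey tray (do not touch the ball with the fingers), tip it into the round dish, and stand the scoop back upright on the bench. Then lift the dish by its upright handle clear above the stand, the cup and the tin, and swing it through a quarter turn so that its pouring lip is over the mouth of the open cup, keeping the dish level and the ball in the middle of it all the while, and without pushing the cup or the tin along. Do not pour: finish still holding the dish there, level and quite still.

Things in the scene. Friction and masses are not known exactly. Their poses are not given: they have to be found in the camera images.
- ball_center (a point): centre of the plain steel bearing ball, 24 mm in diameter, 56 g, slippery, rolling freely; it starts on the flat floor of the tray, in the half towards the tray's +x end
- ball_tray: grey open tray fixed to the bench, 200 (x) x 100 (y) x 30 (z) mm outside, walls and floor 4 mm thick; origin under its centre on the bench, so its floor is 4 mm above the origin; inside it is 192 x 92 mm. The ball can be pushed along the floor by the scoop's lip until the end wall stops it and it rolls up onto the scoop
- scoop_handle (a point): grasp point of the loose scoop (150 g): the point on the axis of its upright square wooden handle, 80 mm above the scoop's underside. The handle is 18 x 18 mm, its top 104 mm above the underside. Axes are the scoop's own: x towards the open mouth, z up when it stands flat. The lip (front edge, under 2 mm thick) lies 76 mm ahead (+x) of the handle axis, the back of the handle 9 mm behind it. The handle's foot reaches down to the underside
- scoop_bowl (a point): middle of the scoop's floor, 40 mm ahead (+x) of the handle axis and 2 mm above its underside; same axes. The bowl is a flat aluminium floor 2 mm thick and about 62 mm long, 64 mm wide outside, 60 mm inside, with a back wall 24 mm high, side walls 22 mm high (10 mm near the mouth), no wall at the mouth (+x)
- scoop: the scoop as a whole; origin on its underside, 43 mm ahead of the handle axis and 33 mm behind the lip; same axes. Behind it a fixed storage tote with boxes on it, 0.33 m high, stands on the bench, its nearest corner near x = 0.58, y = 0.07: draw the arm back towards the robot when crossing in front of it
- ball: the ball as a whole; its origin rolls with it, use ball_center instead
- dish_stand: fixed plywood block 80 x 80 x 18 mm on which the dish stands at the start; origin under its centre on the bench. The dish stands on its middle, with the same axes. The cup stands 95 mm from its centre to one of its sides, +y or -y, and a low closed round tin on the other
- dish_centre (a point): middle of the loose aluminium dish (200 g), where the centre of the ball lies when it rests in the middle: 18 mm above the dish's underside, on its axis. Axes are the dish's own: pouring lip towards -x, handle towards +x, z up. The dish is 124 mm wide at the rim, 33 mm high outside, floor flat within 14 mm of the middle and sloping up outside that
- dish_handle (a point): grasp point on the dish's upright square wooden handle, 18 x 18 mm: on its axis, 83 mm from the dish's axis in +x and 82 mm above the dish's underside; the handle's top is 104 mm above the underside; same axes as the dish
- dish_lip (a point): tip of the dish's pouring lip (a small tongue 26 mm wide), 75 mm from the dish's axis in -x, 34 mm above the dish's underside; same axes
- dish: the dish as a whole; origin at the centre of its underside; same axes
- cup_rim (a point): centre of the mouth of the loose open steel cup, 56 mm wide over the rim, 45 mm high, standing on the bench; it is not to be moved
- wax_tin: low closed round tin, 66 mm wide, 26 mm high, standing on the bench on the other side of the stand; origin at the centre of its underside; not to be moved

How it is judged:
By the outcome, as a careful person would: the job done as asked, in the order asked, and still so for the second after the job is handed in, while the arm keeps its last pose, push and grip.
It also fails if it takes over 72 s, if anything falls off the work surface, if the arm or the gripper's body presses on something with over 40 N, if the wrist force passes 120 N, or if a joint passes its speed limit or range.

## Working session

There is one attempt and no reset: what is moved stays moved. The work goes in short steps, each a Python script; the robot and the scene stay as the last script left them, time stands still between calls to the robot, and variables do not carry over. Pictures are saved under pics/ and viewed, at most 10 in all, crops included, and the job is handed in when it is done.

```bash
ls; mkdir -p pics; cat > h.py <<'E'
import numpy as np, cv2
from station import ctrl, get_state, vision, ticket, models
def pix2world(name, uv, z=None, depth=None):
    c=vision.camera_info(name); K=np.array(c["mtx"]);R=np.array(c["R"]);t=np.array(c["t"])
    uv=np.atleast_2d(np.array(uv,float))
    n=cv2.undistortPoints(uv[:,None,:],K,np.array(c["dist_coeffs"]))[:,0]
    d=np.c_[n,np.ones(len(n))]
    C=-R.T@t
    if depth is not None:
        return (d*np.asarray(depth)[:,None]-t)@R
    w=d@R
    return C+w*((z-C[2])/w[:,2])[:,None]
def w2p(name,X):
    c=vision.camera_info(name)
    return cv2.projectPoints(np.atleast_2d(np.array(X,float)),cv2.Rodrigues(np.array(c["R"]))[0],np.array(c["t"]),np.array(c["mtx"]),np.array(c["dist_coeffs"]))[0][:,0]
def cloud(name,depth,mask):
    v,u=np.nonzero(mask&(depth>0))
    return pix2world(name,np.c_[u,v],depth=depth[v,u])
E
python3 - <<'E'
from h import *
np.set_printoptions(precision=3,suppress=True)
for n in("scene","top"):
    p,d=vision.grab_frame(n); cv2.imwrite(f"pics/{n}0.png",p); np.save(f"{n}0.npy",d)
    c=vision.camera_info(n); print(n,-np.array(c["R"]).T@c["t"])
    for o in ("ball_center","ball_tray","scoop_handle","scoop_bowl","scoop","dish_stand","dish","dish_handle","dish_lip","cup_rim","wax_tin"):
        for r in models.recognise(n,o)[:2]:
            u,v=np.round(r["point"]).astype(int); print(o,round(r["p"],2),u,v,pix2world(n,[r["point"]],depth=[d[v,u]])[0])
s=get_state();print({k:np.round(v,3) for k,v in s.items()},ctrl.pinch_z)
E
```

```text
pics
scene [-0.193  0.554  0.628]
ball_center 0.6 161 233 [0.523 0.38  0.023]
ball_center 0.34 319 180 [ 0.536 -0.053  0.004]
ball_tray 0.56 156 257 [0.478 0.41  0.005]
scoop_handle 0.69 321 181 [ 0.533 -0.057  0.002]
scoop_handle 0.65 260 210 [0.478 0.159 0.029]
scoop_bowl 0.61 257 207 [0.489 0.162 0.031]
scoop_bowl 0.57 319 182 [ 0.529 -0.048  0.007]
scoop 0.78 321 183 [ 0.528 -0.052  0.   ]
dish_stand 0.55 268 230 [0.408 0.181 0.029]
dish 0.82 259 208 [0.483 0.159 0.031]
dish_handle 0.65 258 208 [0.485 0.159 0.03 ]
dish_lip 0.96 258 212 [0.475 0.167 0.03 ]
dish_lip 0.18 264 243 [0.386 0.203 0.02 ]
cup_rim 0.71 263 244 [0.389 0.204 0.016]
wax_tin 0.42 261 189 [0.55  0.113 0.029]
top [0.143 0.06  1.283]
ball_center 0.42 202 158 [0.529 0.383 0.028]
ball_tray 0.82 187 176 [0.474 0.402 0.007]
scoop_handle 0.79 345 220 [ 0.523 -0.033  0.002]
scoop_bowl 0.98 345 219 [ 0.523 -0.033  0.007]
scoop 0.86 347 220 [ 0.523 -0.039  0.003]
scoop 0.59 263 210 [0.458 0.174 0.023]
dish 0.61 264 209 [0.463 0.173 0.027]
dish_handle 0.81 264 211 [0.458 0.171 0.019]
dish_handle 0.2 344 221 [ 0.518 -0.032  0.003]
dish_lip 0.61 263 210 [0.459 0.174 0.023]
cup_rim 0.76 237 235 [0.374 0.213 0.006]
wax_tin 0.62 295 191 [0.539 0.115 0.026]
{'time': np.float64(1.2), 'qpos': array([-1.179,  0.507, -0.238,  1.5  ,  0.126,  1.149, -0.155]), 'qd': array([0.   , 0.001, 0.001, 0.   , 0.001, 0.   , 0.001]), 'tau': array([ -0.   , -62.038,  -2.185, -24.997,   0.014,   0.002,  -0.   ]), 'tcp_pos': array([0.177, 0.599, 0.231]), 'eef_rot': array([-0.   ,  0.143,  0.99 , -0.   ]), 'contact_force': array([ 0.318,  0.033, -0.304]), 'wrist_torque': array([ 0.014, -0.04 ,  0.017]), 'gripper_force': np.float64(0.0), 'width': np.float64(0.085)} -0.0187
```

```bash
python3 - <<'E'
import cv2
a=cv2.imread("pics/top0.png");b=cv2.imread("pics/scene0.png")
cv2.imwrite("pics/top0c.png",cv2.resize(a[110:290,120:390],(800,533),interpolation=cv2.INTER_CUBIC))
cv2.imwrite("pics/scene0c.png",cv2.resize(b[120:300,90:360],(800,533),interpolation=cv2.INTER_CUBIC))
E
```

```text
(no output)
```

View pics/top0c.png

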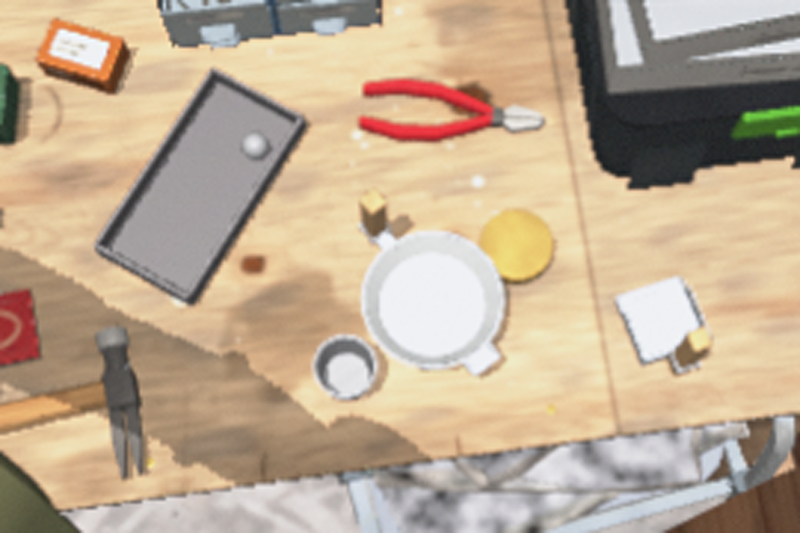

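View pics/scene0c.png

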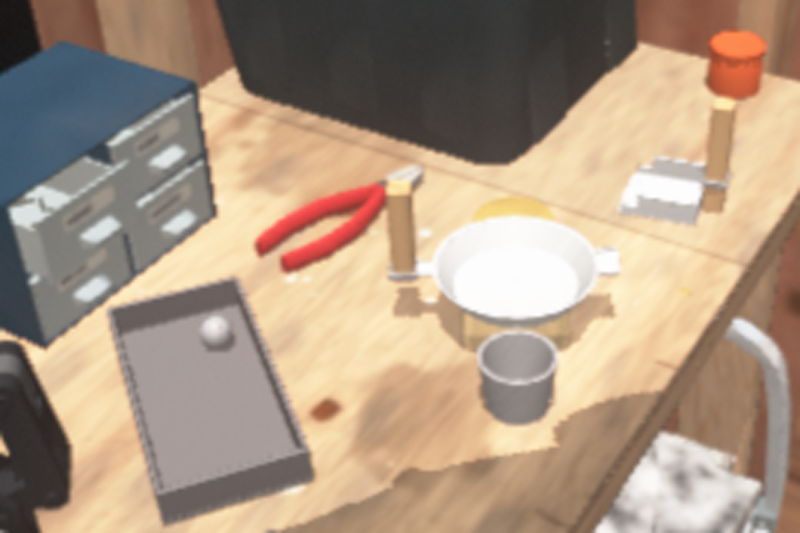

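The tray is at the left of the top view, with the ball at crop (256,145). The dish's centre is at (433,300), its handle top at (373,200) and its lip at (485,357). The cup is at (346,367), the tin at (516,245), and the scoop's handle top at (697,337) with its mouth facing up-left. The networks often mix the scoop and dish up, so I'll compute the world geometry from these pixels.

```bash
python3 - <<'E'
from h import *
np.set_printoptions(precision=4,suppress=True)
T=lambda l:np.array(l)/2.963+[120,110]
S=lambda l:np.array(l)/2.963+[90,120]
f=lambda n,l,z:pix2world(n,l,z=z)
print("tray",f("top",T([(213,70),(307,120),(192,303),(97,250)]),.03))
print("tray scene",f("scene",S([(110,308),(237,280),(312,468),(165,515)]),.03))
print("ball",f("top",T([(256,145)]),.016),f("scene",S([(217,331)]),.016))
print("scoop htop",f("top",T([(698,333)]),.104),f("scene",S([(723,102)]),.104))
print("scoop bowl corners L,R",f("top",T([(615,297),(680,277)]),.008))
print("dish htop",f("top",T([(373,195)]),.122),f("scene",S([(400,186)]),.122))
print("dish lip",f("top",T([(489,367)]),.052),f("scene",S([(619,261)]),.052))
print("dish rim L R T B",f("top",T([(361,300),(506,300),(433,231),(433,370)]),.051))
print("cup",f("top",T([(346,366)]),.045),f("scene",S([(516,360)]),.045))
print("tin",f("top",T([(516,245)]),.026))
# fine masks
for cam in("scene","top"):
    vision.grab_frame(cam)
    d=np.load(cam+"0.npy")
    for o in("scoop","dish","ball_tray","ball","wax_tin","cup_rim"):
        r=models.masks_of(cam,o)
        if r:
            m=r[0]["mask"]; c=cloud(cam,d,m)
            print(cam,o,round(r[0]["p"],2),m.sum(),"pt",r[0]["point"],"rng",c.min(0),c.max(0))
            np.save(f"m_{cam}_{o}.npy",m)
            if o in("scoop","dish"):
                hi=c[c[:,2]>.07]; 
                if len(hi):print("  hi",len(hi),np.median(hi,0),hi.min(0),hi.max(0))
            if o=="ball_tray" and cam=="top":
                v,u=np.nonzero(m); w=pix2world(cam,np.c_[u,v],z=.03)[:,:2]
                print("  rect",cv2.minAreaRect(w.astype(np.float32)*1000))
E
```

```text
tray [[0.5824 0.4351 0.03  ]
 [0.5704 0.3356 0.03  ]
 [0.3738 0.3596 0.03  ]
 [0.3859 0.4575 0.03  ]]
tray scene [[0.5827 0.4363 0.03  ]
 [0.5663 0.3426 0.03  ]
 [0.3588 0.3713 0.03  ]
 [0.3683 0.4651 0.03  ]]
ball [[0.5347 0.372  0.016 ]] [[0.5339 0.3725 0.016 ]]
scoop htop [[ 0.4959 -0.0521  0.104 ]] [[ 0.4912 -0.0538  0.104 ]]
scoop bowl corners L,R [[ 0.5276  0.0179  0.008 ]
 [ 0.5673 -0.0294  0.008 ]]
dish htop [[0.4986 0.2378 0.122 ]] [[0.4923 0.2361 0.122 ]]
dish lip [[0.4153 0.0971 0.052 ]] [[0.4149 0.0976 0.052 ]]
dish rim L R T B [[0.4281 0.221  0.051 ]
 [0.4761 0.1052 0.051 ]
 [0.5098 0.1871 0.051 ]
 [0.3949 0.1402 0.051 ]]
cup [[0.3708 0.2108 0.045 ]] [[0.3665 0.2156 0.045 ]]
tin [[0.5335 0.1164 0.026 ]]
scene scoop 0.87 760 pt [321.9, 181.2] rng [ 0.4776 -0.0947 -0.0012] [0.5746 0.0185 0.1059]
  hi 95 [ 0.4852 -0.0475  0.0896] [ 0.4786 -0.0553  0.0702] [ 0.4942 -0.0396  0.1059]
scene dish 0.73 2038 pt [260.1, 208.1] rng [0.3903 0.0672 0.0008] [0.6062 0.2521 0.1249]
  hi 205 [0.4866 0.2416 0.1013] [0.4804 0.2277 0.0703] [0.4988 0.2506 0.1249]
scene ball_tray 0.97 3657 pt 
[... 277 characters left out ...]
1.4, 243.2] rng [0.3419 0.1877 0.0024] [0.3982 0.2421 0.0486]
top dish 0.66 2038 pt [261.7, 208.9] rng [ 0.3924  0.096  -0.0041] [0.5398 0.2674 0.1265]
  hi 102 [0.4911 0.2369 0.118 ] [0.484  0.2273 0.0708] [0.5063 0.2494 0.1265]
top ball_tray 0.9 2918 pt [184.6, 173.0] rng [ 0.3762  0.3408 -0.005 ] [0.5978 0.4747 0.0388]
  rect ((478.0633544921875, 399.6257629394531), (109.62625885009766, 208.1785430908203), 82.71039581298828)
top ball 0.53 35 pt [208.1, 159.1] rng [0.5228 0.3656 0.0208] [0.5414 0.38   0.0326]
top wax_tin 0.76 480 pt [297.6, 192.0] rng [ 0.5025  0.0856 -0.0048] [0.5784 0.1509 0.055 ]
top cup_rim 0.64 393 pt [241.5, 235.3] rng [ 0.3445  0.1878 -0.0037] [0.41   0.2425 0.0533]
```

```bash
cat >> h.py <<'E'
from scipy.spatial.transform import Rotation as Ro
rad=np.radians
SC=np.array([.493,-.053]); SCY=41.
TR=np.array([.478,.397]); TRY=-6.8
DC=np.array([.452,.1625]); DY=60.5
CUP=np.array([.369,.212])
def grip_pose(p, yaw, pitch, axis, gz):
    """object origin p under handle axis at object z=0; pitch>0: mouth (+x) up; axis: object vector that tool y follows"""
    Rs=Ro.from_euler("ZY",[yaw,-pitch],degrees=True).as_matrix()
    ty=np.array(axis,float); tz=np.array([0,0,-1.]); G=np.c_[np.cross(ty,tz),ty,tz]
    R=Rs@G; pos=np.array(p)+Rs@[0,0,gz]-R@[0,0,ctrl.pinch_z]
    return pos, Ro.from_matrix(R).as_quat(scalar_first=True)
def scoop_lip(lip, yaw, pitch, axis, gz=.08):
    """pose such that underside lip point is at lip"""
    Rs=Ro.from_euler("ZY",[yaw,-pitch],degrees=True).as_matrix()
    return grip_pose(np.array(lip)-Rs@[.076,0,0],yaw,pitch,axis,gz)
def tray(x,y,z):
    c,s=np.cos(rad(TRY)),np.sin(rad(TRY)); return np.array([TR[0]+c*x-s*y,TR[1]+s*x+c*y,z])
def u(a): return np.array([np.cos(rad(a)),np.sin(rad(a))])
E
python3 - <<'E'
from h import *
np.set_printoptions(precision=2,suppress=True)
for ax in ([1,0,0],[-1,0,0],[0,1,0],[0,-1,0]):
    print("AX",ax)
    P={"pick":grip_pose([*SC,0],SCY,0,ax,.08),"pickup":grip_pose([*SC,.12],SCY,0,ax,.08),
     "trayhi":grip_pose(tray(-.055,-.008,.12),TRY,0,ax,.08),"traylow":grip_pose(tray(-.055,-.008,.004),TRY,0,ax,.08),
     "trayend":grip_pose(tray(.0185,-.008,.004),TRY,14,ax,.08)}
    for y in(-20,-45,-70):
        for pt in(12,-30): P[f"dump{y},{pt}"]=scoop_lip([*(DC-.022*u(y)),.06],y,pt,ax)
    P["dish"]=grip_pose([*(DC+.083*u(DY)),.018],DY,0,ax,.082)
    P["dishend"]=grip_pose([*(CUP+.158*u(DY-90)),.08],DY-90,0,ax,.082)
    for k,(p,q) in P.items():
        j=ctrl.ik(p,q); print(k,None if j is None else np.array(j))
E
```

```text
AX [1, 0, 0]
pick [-0.01  0.53  0.1   2.05 -0.1   0.56  0.87]
pickup [-0.13  0.37  0.26  1.91 -0.12  0.88  0.91]
trayhi [-0.88  0.48  0.13  1.7  -0.07  0.96 -0.84]
traylow [-0.85  0.62  0.09  1.83 -0.08  0.7  -0.83]
trayend [-0.99  0.62  0.24  1.89  0.12  0.49 -1.02]
dump-20,12 [-0.98  0.33  0.31  2.34  0.21  0.38 -1.24]
dump-20,-30 [-0.33  0.57  0.12  1.79 -0.35  1.26 -0.37]
dump-45,12 [-1.07  0.43  0.39  2.17  0.1   0.56 -1.58]
dump-45,-30 [-0.3   0.53  0.17  1.89 -0.55  1.14 -0.59]
dump-70,12 [-1.08  0.54  0.49  1.98 -0.06  0.74 -1.82]
dump-70,-30 [-0.28  0.47  0.2   2.01 -0.75  0.97 -0.79]
dish [-0.42  0.55 -0.1   1.9   0.09  0.69  0.48]
dishend [-0.53  0.46  0.33  1.89 -0.2   0.82 -0.61]
AX [-1, 0, 0]
pick [-0.52  0.73  0.95  2.06 -0.85  0.81 -1.47]
pickup [-0.65  0.6   1.15  1.92 -0.64  1.05 -1.65]
trayhi [-0.39  0.53 -0.64  1.7   0.36  1.03  1.87]
traylow [-0.42  0.67 -0.6   1.82  0.51  0.8   1.74]
trayend [-0.56  0.64 -0.43  1.88  0.78  0.68  1.5 ]
dump-20,12 [-0.47  0.33 -0.36  2.34  0.67  0.51  1.39]
dump-20,-30 [ 0.16  0.64 -0.67  1.79  0.    1.2   2.32]
dump-45,12 [-0.57 
[... 1009 characters left out ...]
 [0, -1, 0]
pick [-0.19  0.56  0.37  2.05 -0.35  0.59 -0.43]
pickup [-0.3   0.4   0.51  1.91 -0.24  0.89 -0.53]
trayhi [-1.14  0.53  0.54  1.71 -0.31  1.   -2.17]
traylow [-1.09  0.67  0.48  1.83 -0.43  0.75 -2.06]
trayend [-1.19  0.69  0.58  1.89 -0.35  0.51 -2.15]
dump-20,12 [-0.14  0.4  -0.82  2.33  0.87  0.66  2.71]
dump-20,-30 [-0.79  0.76  0.95  1.8  -0.68  1.51 -1.47]
dump-45,12 [-0.27  0.48 -0.75  2.16  0.76  0.82  2.38]
dump-45,-30 [-0.82  0.81  1.15  1.89 -0.91  1.57 -1.64]
dump-70,12 [-0.32  0.56 -0.66  1.97  0.64  0.95  2.13]
dump-70,-30 [-0.82  0.75  1.15  2.01 -1.07  1.45 -1.93]
dish [-0.65  0.57  0.25  1.9  -0.21  0.69 -0.8 ]
dishend [-0.97  0.71  1.15  1.9  -0.76  1.05 -1.58]
```

```bash
python3 - <<'E'
from h import *
np.set_printoptions(precision=3,suppress=True)
ax=[1,0,0]
p,q=grip_pose([*SC,.07],SCY,0,ax,.08); ctrl.movep(p,q); print(get_state()["time"])
p,q=grip_pose([*SC,0],SCY,0,ax,.08); ctrl.movel(p,max_speed=.2)
ctrl.close_gripper(force=90); s=get_state(); print(s["time"],s["width"],s["gripper_force"],s["tcp_pos"]-p)
ctrl.movel(p+[0,0,.06],max_speed=.2)
s=get_state(); print(s["time"],s["width"],s["contact_force"])
for n in("scene","top"):
    im,d=vision.grab_frame(n);cv2.imwrite(f"pics/{n}1.png",im)
a=cv2.imread("pics/scene1.png")[100:240,230:430];b=cv2.imread("pics/top1.png")[140:280,280:400]
cv2.imwrite("pics/lift.png",np.hstack([cv2.resize(a,(429,300),interpolation=2),cv2.resize(b,(257,300),interpolation=2)]))
E
```

```text
4.4917
5.625 0.017059040036846836 87.56046295166016 [0. 0. 0.]
6.075 0.016764446616691332 [-0.648 -0.402 -2.242]
```

View pics/lift.png

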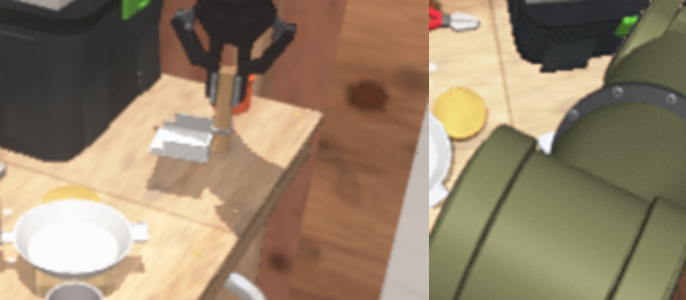

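```bash
python3 - <<'E'
from h import *
np.set_printoptions(precision=3,suppress=True)
ax=[1,0,0]
p,q=grip_pose([*(SC-.06*u(0)),.17],SCY,0,ax,.08); ctrl.movel(p,max_speed=.25)
p,q=grip_pose(tray(-.055,-.008,.15),TRY,0,ax,.08); ctrl.movep(p,q); print(get_state()["time"])
p,q=grip_pose(tray(-.055,-.008,.009),TRY,0,ax,.08); ctrl.movel(p,max_speed=.2)
f0=get_state()["contact_force"]; z=.009
while z>0.001:
    z-=.001; p,q=grip_pose(tray(-.055,-.008,z),TRY,0,ax,.08); ctrl.movel(p,max_speed=.03)
    s=get_state(); df=s["contact_force"]-f0; print(round(z,4),df,s["time"])
    if df[2]>2.5: break
im,d=vision.grab_frame("scene");cv2.imwrite("pics/tray.png",cv2.resize(im[170:310,70:270],(700,490),interpolation=2))
E
```

```text
8.475
0.008 [-1.402 -0.394  6.922] 9.5833
```

View pics/tray.png

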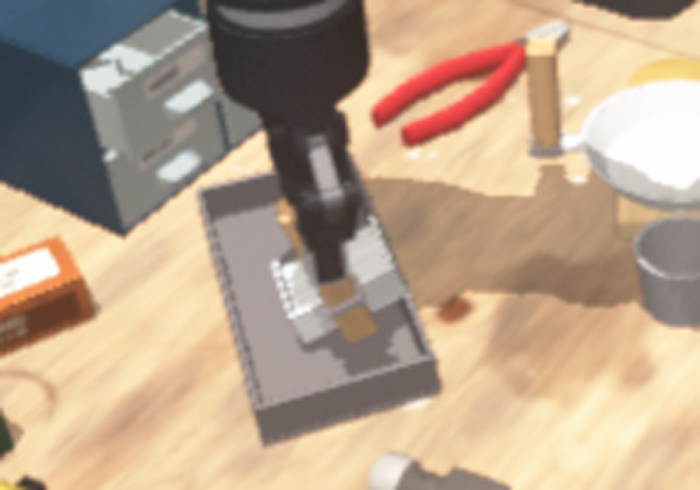

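The scoop's handle leans in the grip: its top is at (285,210) and its foot at (355,330), so it has rotated. I'll raise it and look from both cameras.

```bash
python3 - <<'E'
from h import *
np.set_printoptions(precision=3,suppress=True)
s=get_state();print(s["width"],s["gripper_force"],s["tcp_pos"],s["eef_rot"])
ctrl.movel(s["tcp_pos"]+[0,0,.07],max_speed=.2)
a,d=vision.grab_frame("scene");b,d2=vision.grab_frame("top")
np.save("sd.npy",d);np.save("td.npy",d2)
cv2.imwrite("pics/tilt.png",np.hstack([cv2.resize(a[130:310,70:250],(400,400),interpolation=2),cv2.resize(b[110:230,130:250],(400,400),interpolation=2)]))
m=models.masks_of("scene","scoop")
for r in m[:2]: print(r["p"],r["mask"].sum(),r["point"])
c=cloud("scene",d,m[0]["mask"]);np.save("sc.npy",c);print(c.min(0),c.max(0))
E
```

```text
0.016817683944369183 87.83212423324585 [0.424 0.407 0.075] [-0.005  0.746  0.666  0.01 ]
0.57 848 [163.1, 225.9]
[ 0.388  0.312 -0.001] [0.664 0.426 0.21 ]
```

View pics/tilt.png

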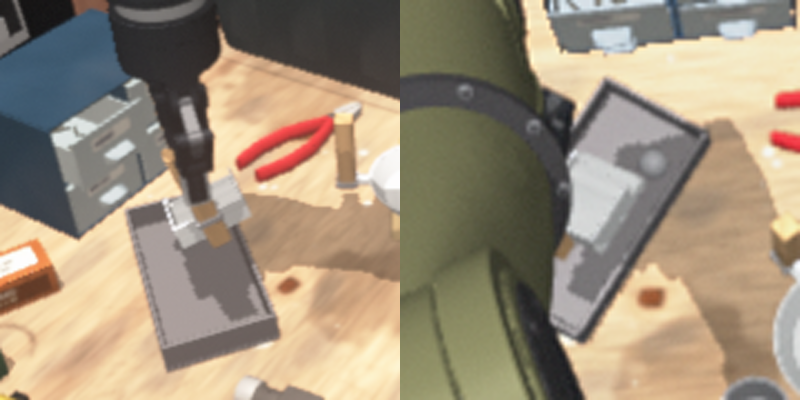

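The scoop is rolled in the grip with its right side up. That fits it having caught the tray's right wall on the way down. The ball is still in the tray, at top crop (652,163). I'll refine the tray pose before levelling the scoop.

```bash
python3 - <<'E'
from h import *
np.set_printoptions(precision=4,suppress=True)
for cam in("scene","top"):
    d=np.load(cam+"0.npy");m=np.load(f"m_{cam}_ball_tray.npy")
    c=cloud(cam,d,m); r=c[(c[:,2]>.026)&(c[:,2]<.036)][:,:2]
    print(cam,len(r),cv2.minAreaRect(r.astype(np.float32)*1000))
    R=Ro.from_euler("z",6.8,degrees=True).as_matrix()[:2,:2]
    q=(r-TR)@R.T; print(np.percentile(q,[2,98],axis=0))
    im=cv2.imread(f"pics/{cam}0.png")
    # edges of dark interior: project model rim for check
    if cam=="top":
        k=cv2.resize(im[110:220,145:235],(0,0),fx=5,fy=5,interpolation=2)
        for h in(.03,.004):
            w=.1 if h>.02 else .096; l=.05 if h>.02 else .046
            P=np.array([tray(a*w,b*l,h) for a,b in((1,1),(1,-1),(-1,-1),(-1,1))])
            cv2.polylines(k,[((w2p(cam,P)+.5-[145,110])*5).astype(int)],True,(0,0,255) if h>.02 else (0,255,0),1)
        T=k
    else:
        k=cv2.resize(im[205:305,115:205],(0,0),fx=5,fy=5,interpolation=2)
        for h in(.03,.004):
            w=.1 if h>.02 else .096; l=.05 if h>.02 else .046
            P=np.array([tray(a*w,b*l,h) for a,b in((1,1),(1,-1),(-1,-1),(-1,1))])
            cv2.polylines(k,[((w2p(cam,P)+.5-[115,205])*5).astype(int)],True,(0,0,255) if h>.02 else (0,255,0),1)
        S=cv2.copyMakeBorder(k,0,50,0,0,cv2.BORDER_CONSTANT)
cv2.imwrite("pics/fit.png",cv2.resize(np.hstack([T,S]),(792,484)))
E
```

```text
scene 510 ((478.7867736816406, 402.76568603515625), (100.24263763427734, 203.0638885498047), 82.75922393798828)
[[-0.1011 -0.0432]
 [ 0.0982  0.0558]]
top 361 ((481.49005126953125, 403.2301940917969), (101.18494415283203, 200.27626037597656), 82.7024154663086)
[[-0.0968 -0.0439]
 [ 0.1014  0.0564]]
```

View pics/fit.png

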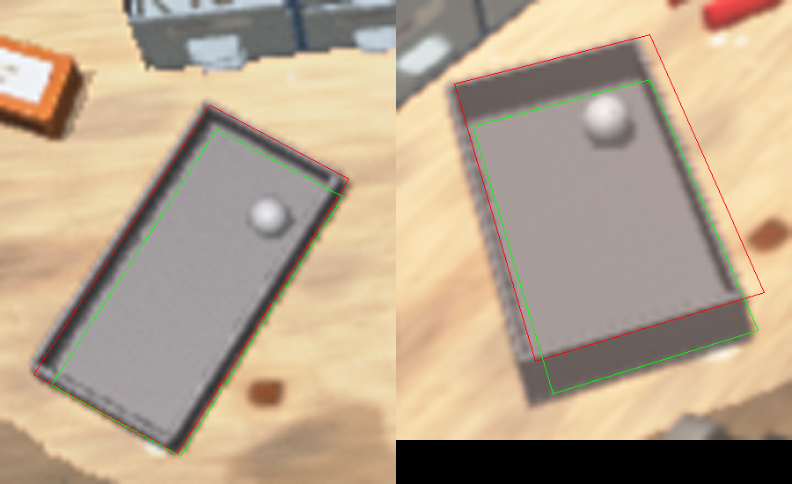

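The depth fits from both cameras put the tray about 6 mm further in +y than I had it, which explains the catch. I'll correct the tray pose, level the scoop on the tray floor and regrip it.

```bash
sed -i 's/^TR=.*/TR=np.array([.480,.403]); TRY=-7.3/' h.py
python3 - <<'E'
from h import *
np.set_printoptions(precision=4,suppress=True)
# refine from stored depth
for cam in("scene","top"):
    d=np.load(cam+"0.npy")
    for o in("dish","ball","cup_rim"):
        c=cloud(cam,d,np.load(f"m_{cam}_{o}.npy"))
        if o=="dish":
            h=c[(c[:,2]>.115)]; print(cam,"htop",len(h),h.mean(0),h.max(0)*.5+h.min(0)*.5)
            r=c[(c[:,2]>.046)&(c[:,2]<.056)][:,:2]; r=r[np.hypot(*(r-DC).T)<.072]
            A=np.c_[2*r,np.ones(len(r))]; x=np.linalg.lstsq(A,(r**2).sum(1),rcond=None)[0]; print("  rim",x[:2],np.sqrt(x[2]+x[0]**2+x[1]**2))
        elif o=="cup_rim":
            r=c[(c[:,2]>.04)&(c[:,2]<.05)][:,:2]; A=np.c_[2*r,np.ones(len(r))]; x=np.linalg.lstsq(A,(r**2).sum(1),rcond=None)[0]; print("  cup",x[:2],np.sqrt(x[2]+x[0]**2+x[1]**2))
        else: print("  ball top",c[c[:,2].argmax()],c.mean(0))
ax=[1,0,0]
s=get_state(); 
p,q=grip_pose(tray(-.058,-.007,.075),TRY,0,ax,.08); ctrl.movel(p,frame=q,max_speed=.15)
ctrl.close_gripper(force=20); f0=get_state()["contact_force"]
p,q=grip_pose(tray(-.058,-.007,.018),TRY,0,ax,.08); ctrl.movel(p,max_speed=.12)
for z in(.014,.010,.007,.005):
    p,q=grip_pose(tray(-.058,-.007,z),TRY,0,ax,.08); ctrl.movel(p,max_speed=.04)
    s=get_state(); print(z,s["contact_force"]-f0,s["time"])
    if s["contact_force"][2]-f0[2]>12: break
ctrl.ungrasp(); ctrl.pause(.2)
p,q=grip_pose(tray(-.058,-.007,.004),TRY,0,ax,.08); ctrl.movel(p,max_speed=.05)
for n in("scene","top"):
    im,d=vision.grab_frame(n); cv2.imwrite(f"pics/{n}2.png",im); np.save(f"{n}2.npy",d)
    print(n,models.recognise(n,"ball_center")[:2],models.recognise(n,"scoop")[:1])
a=cv2.imread("pics/scene2.png");b=cv2.imread("pics/top2.png")
cv2.imwrite("pics/lev.png",np.hstack([cv2.resize(a[180:310,100:230],(400,400),interpolation=2),cv2.resize(b[110:230,130:250],(400,400),interpolation=2)]))
E
```

```text
scene htop 54 [0.4891 0.2397 0.1209] [0.4897 0.2398 0.12  ]
  rim [0.4494 0.1661] 0.05986461353807369
  ball top [0.5295 0.3749 0.0307] [0.5255 0.3745 0.0229]
  cup [0.3687 0.2152] 0.0260368446342393
top htop 54 [0.4942 0.238  0.1222] [0.496  0.2389 0.121 ]
  rim [0.4519 0.1646] 0.05960111586189126
  ball top [0.5316 0.37   0.0326] [0.5326 0.3724 0.0259]
  cup [0.3712 0.2139] 0.025763059382587952
0.014 [-0.338  -0.0549  4.3473] 11.6583
0.01 [-3.0001  5.0742 16.162 ] 11.9083
scene [] [{'point': [260.5, 207.5], 'p': 0.65}]
top [{'point': [205.1, 159.2], 'p': 0.37}] [{'point': [192.5, 183.2], 'p': 0.68}]
```

View pics/lev.png

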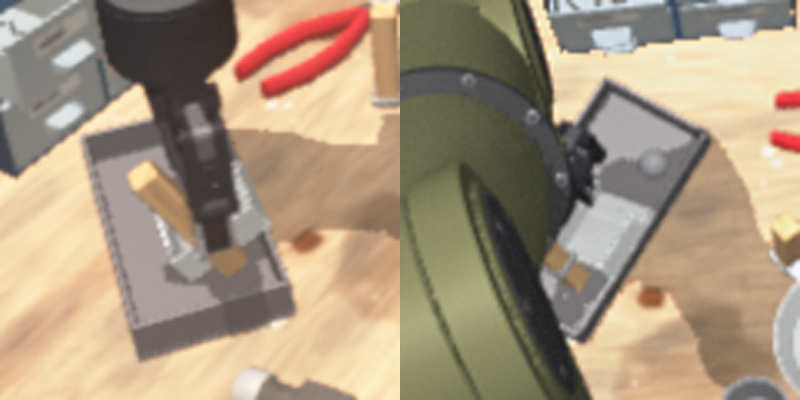

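The scoop is still rolled: its handle top is at (145,175) and its foot at (228,262), so its right edge seems to sit on the tray wall. I'll measure the tilt from depth.

```bash
python3 - <<'E'
from h import *
np.set_printoptions(precision=4,suppress=True)
def tl(W): 
    d=np.atleast_2d(W)[:,:2]-TR; c,s=np.cos(rad(TRY)),np.sin(rad(TRY))
    return np.c_[d@[c,s],d@[-s,c],np.atleast_2d(W)[:,2]]
d=np.load("scene2.npy"); 
for nm,(x,y) in dict(top=(145,175),top2=(138,185),mid=(170,205),mid2=(185,222),foot=(228,262),foot2=(235,255),lwall=(165,240),leftfront=(150,215),Rcorner=(255,215),Rback=(235,240)).items():
    U=np.array([[100+x/3.077,180+y/3.077]]); i,j=np.round(U[0]).astype(int); print(nm,tl(pix2world("scene",U,depth=[d[j,i]])))
d=np.load("top2.npy")
for nm,(x,y) in dict(Rlip=(655,208),Rback=(605,268),Llip=(592,190),bowl=(600,225),foot=(570,275),handle=(556,257)).items():
    U=np.array([[130+(x-400)/3.333,110+y/3.333]]); i,j=np.round(U[0]).astype(int); print(nm,tl(pix2world("top",U,depth=[d[j,i]])))
s=get_state();print(tl(s["tcp_pos"]),s["time"],s["contact_force"])
E
```

```text
top [[-0.0642  0.021   0.1137]]
top2 [[-0.0671  0.0262  0.1101]]
mid [[-0.0681  0.0104  0.0895]]
mid2 [[-0.0696  0.0037  0.0744]]
foot [[-0.0674 -0.0182  0.0301]]
foot2 [[-0.0694 -0.023   0.0362]]
lwall [[-0.0261  0.0141  0.0249]]
leftfront [[0.0228 0.017  0.0062]]
Rcorner [[-0.0497 -0.0424  0.0464]]
Rback [[-0.1094 -0.0187  0.0861]]
Rlip [[ 0.0231 -0.0466  0.0246]]
Rback [[-0.044  -0.0446  0.0468]]
Llip [[0.0133 0.0083 0.015 ]]
bowl [[-0.0094 -0.0139  0.0175]]
foot [[-0.0604 -0.021   0.0362]]
handle [[-0.0579 -0.0107  0.0599]]
[[-0.058  -0.007   0.0654]] 13.3417 [-0.4781 -0.1471  0.275 ]
```

The roll is about 25°, with the scoop's right edge resting on top of the tray wall. I'll regrip on the handle axis, lift, counter-rotate the tool by 25°, set the scoop flat and regrip it upright.

```bash
cat >> h.py <<'E'
def pinch_pose(pt, yaw, roll=0, pitch=0):
    """tool pose with pinch at pt; tool y along object x (ax=[1,0,0])"""
    Rs=Ro.from_euler("ZYX",[yaw,-pitch,roll],degrees=True).as_matrix()
    R=Rs@np.c_[[0,1,0],[1,0,0],[0,0,-1.]]
    return np.array(pt)-R@[0,0,ctrl.pinch_z], Ro.from_matrix(R).as_quat(scalar_first=True)
E
python3 - <<'E'
from h import *
np.set_printoptions(precision=4,suppress=True)
def go(pt,roll=0,v=.12):
    p,q=pinch_pose(pt,TRY,roll); ctrl.movel(p,frame=q,max_speed=v)
go(tray(-.058,.007,.084)); ctrl.close_gripper(force=90)
s=get_state();print(s["time"],s["width"])
go(tray(-.058,.010,.125)); go(tray(-.058,-.004,.125),25)
f0=get_state()["contact_force"]
go(tray(-.058,-.004,.088),25)
for z in(.084,.081,.078,.076,.074,.072):
    go(tray(-.058,-.004,z),25,.04); s=get_state();print(z,s["contact_force"]-f0)
    if s["contact_force"][2]-f0[2]>4:break
ctrl.ungrasp(); ctrl.pause(.1); print(get_state()["time"])
go(tray(-.058,-.004,.084),0)
for n in("scene","top"):
    im,d=vision.grab_frame(n); cv2.imwrite(f"pics/{n}3.png",im); np.save(f"{n}3.npy",d)
a=cv2.imread("pics/scene3.png");b=cv2.imread("pics/top3.png")
cv2.imwrite("pics/lev2.png",np.hstack([cv2.resize(a[180:310,100:230],(400,400),interpolation=2),cv2.resize(b[110:230,130:250],(400,400),interpolation=2)]))
print(get_state()["time"])
E
```

```text
14.2417 0.016582722269717253
0.084 [ 0.5045 -0.2601  0.2648]
0.081 [ 0.048  -0.956  -0.3313]
0.078 [ 0.1122 -0.0192 -1.3228]
0.076 [-2.0237 -4.0747  8.8414]
17.9583
19.1833
```

View pics/lev2.png

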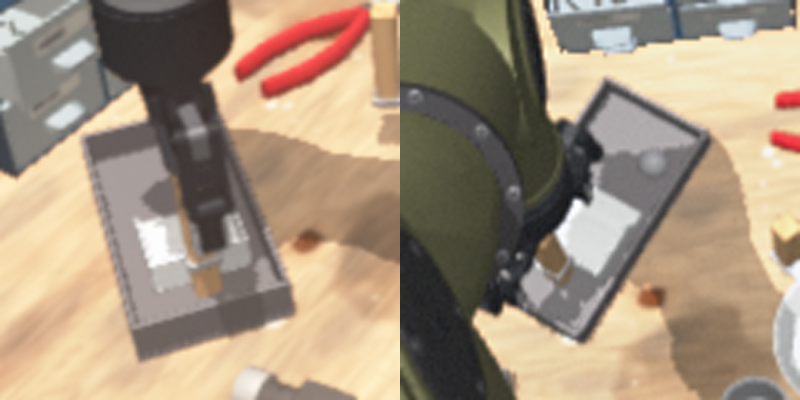

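The scoop now stands flat in the tray, with its right lip corner at top crop (640,207) and the ball at (652,163). I'll check its lateral position, then regrip and push.

```bash
python3 - <<'E'
from h import *
np.set_printoptions(precision=4,suppress=True)
def tl(W): 
    d=np.atleast_2d(W)[:,:2]-TR; c,s=np.cos(rad(TRY)),np.sin(rad(TRY))
    return np.c_[d@[c,s],d@[-s,c],np.atleast_2d(W)[:,2]]
for cam in("scene","top"):
    d=np.load(cam+"3.npy"); im=cv2.imread(f"pics/{cam}3.png").astype(int)
    v,uu=np.nonzero(d>0); W=tl(pix2world(cam,np.c_[uu,v],depth=d[v,uu])); c=im[v,uu]
    ins=(abs(W[:,0])<.095)&(abs(W[:,1])<.044)
    wood=ins&(c[:,2]-c[:,0]>35)&(W[:,2]<.11)
    for a,b in((.005,.025),(.025,.045),(.045,.065)):
        k=wood&(W[:,2]>a)&(W[:,2]<b); 
        if k.sum()>2: print(cam,"wood",a,k.sum(),np.median(W[k],0),W[k][:,1].min(),W[k][:,1].max(),W[k][:,0].min())
    wh=ins&(c.min(1)>165)&(W[:,2]<.03); 
    print(cam,"white",wh.sum(),np.percentile(W[wh],[2,50,98],axis=0))
    wl=wh&(W[:,2]<.013); print(" floor",wl.sum(),np.percentile(W[wl],[2,50,98],axis=0))
    b=(W[:,0]>.035)&ins&(W[:,2]>.016)&(W[:,2]<.032)&(abs(W[:,1])<.04); print(cam,"ball",b.sum(),W[b].mean(0),np.percentile(W[b],[5,95],axis=0))
E
```

```text
scene wood 0.005 62 [-0.0674 -0.0016  0.0158] -0.011750102098557102 0.0053913661368590994 -0.06970310899106173
scene wood 0.025 32 [-0.0677 -0.0008  0.0305] -0.009905830681119648 0.0049172541594407005 -0.07081264623430722
scene wood 0.045 17 [-0.0657  0.0043  0.0544] 0.001529288254436155 0.005133694727626251 -0.06867964121735709
scene white 321 [[-0.0517 -0.0325  0.0045]
 [-0.017   0.0165  0.0082]
 [ 0.0219  0.0285  0.0288]]
 floor 211 [[-0.0512 -0.0321  0.0043]
 [-0.0051  0.0149  0.007 ]
 [ 0.0229  0.0288  0.0123]]
scene ball 45 [0.0941 0.0174 0.0242] [[0.0923 0.0005 0.0173]
 [0.095  0.0348 0.0311]]
top wood 0.005 6 [-0.059  -0.0115  0.015 ] -0.01256634533570208 -0.01089397267350107 -0.06470381963800269
top wood 0.045 21 [-0.0618 -0.0113  0.0574] -0.013913223513947876 0.00265761971218468 -0.06605929388299389
top white 692 [[-0.0812 -0.0347  0.0005]
 [ 0.0042  0.0004  0.0059]
 [ 0.0927  0.0377  0.0263]]
 floor 653 [[-0.0816 -0.0312  0.0005]
 [ 0.0062  0.0019  0.0057]
 [ 0.0928  0.0378  0.0118]]
top ball 54 [ 0.056  -0.0233  0.0249] [[ 0.0478 -0.0316  0.0198]
 [ 0.0656 -0.0141  0.0306]]
```

```bash
python3 - <<'E'
from h import *
np.set_printoptions(precision=3,suppress=True)
c,s_=np.cos(rad(TRY)),np.sin(rad(TRY))
def go(pt,v=.12):
    p,q=pinch_pose(pt,TRY); ctrl.movel(p,frame=q,max_speed=v)
go(tray(-.0595,-.003,.084)); f0=get_state()["contact_force"]
ctrl.close_gripper(force=110); st=get_state(); print(st["time"],st["width"],st["contact_force"]-f0)
go(tray(-.058,-.009,.0845),.05); print(get_state()["contact_force"]-f0)
go(tray(-.030,-.009,.084),.08)
x=-.030
while x<.0180:
    x=min(x+(.008 if x<0 else .0045),.0185); go(tray(x,-.009,.084),.05); st=get_state(); f=st["contact_force"]-f0
    print(round(x+.076,4),np.array([c*f[0]+s_*f[1],-s_*f[0]+c*f[1],f[2]]),round(st["time"],2))
    if c*f[0]+s_*f[1]<-12: break
im,d=vision.grab_frame("top"); cv2.imwrite("pics/top4.png",im); np.save("top4.npy",d)
im,d=vision.grab_frame("scene"); cv2.imwrite("pics/scene4.png",im); np.save("scene4.npy",d)
for n in("top","scene"): print(n,[(r["p"],r["point"]) for r in models.recognise(n,"ball_center")[:2]])
E
```

```text
20.0667 0.016682063882579912 [0.586 0.124 3.538]
[-0.889  0.089 -0.077]
0.054 [ 0.118 -0.83   4.934] 21.15
0.062 [-1.464 -1.171  4.792] 21.46
0.07 [-1.141 -1.112  6.487] 21.77
0.078 [-1.434 -1.307  6.546] 22.07
0.0825 [-4.231 -0.433  7.695] 22.32
0.087 [-3.11  -0.691  7.298] 22.57
0.0915 [-3.631 -0.389  7.376] 22.82
0.0945 [-4.711 -0.502  8.674] 23.07
top []
scene []
```

```bash
cat >> h.py <<'E'
def heel_pose(heel,yaw,pitch):
    Rs=Ro.from_euler("ZY",[yaw,-pitch],degrees=True).as_matrix()
    return pinch_pose(np.array(heel)+Rs@[.009,0,.08],yaw,0,pitch)
E
python3 - <<'E'
from h import *
np.set_printoptions(precision=3,suppress=True)
p,q=heel_pose(tray(.0085,-.009,.0055),TRY,15); ctrl.movel(p,frame=q,max_speed=.03)
print(get_state()["time"],get_state()["contact_force"])
p,q=heel_pose(tray(-.01,-.009,.06),TRY,15); ctrl.movel(p,frame=q,max_speed=.12)
print(get_state()["time"],get_state()["contact_force"])
for n in("scene","top"):
    im,d=vision.grab_frame(n); cv2.imwrite(f"pics/{n}5.png",im); np.save(f"{n}5.npy",d)
    print(n,[(r["p"],r["point"]) for r in models.recognise(n,"ball_center")[:2]])
a=cv2.imread("pics/scene5.png");b=cv2.imread("pics/top5.png")
cv2.imwrite("pics/carry.png",np.hstack([cv2.resize(a[150:290,100:240],(400,400),interpolation=2),cv2.resize(b[110:230,130:250],(400,400),interpolation=2)]))
E
```

```text
24.0 [ 0.444 -0.98  -1.307]
24.6333 [-0.301  0.456 -2.152]
scene []
top [(0.49, [195.0, 161.2])]
```

View pics/carry.png

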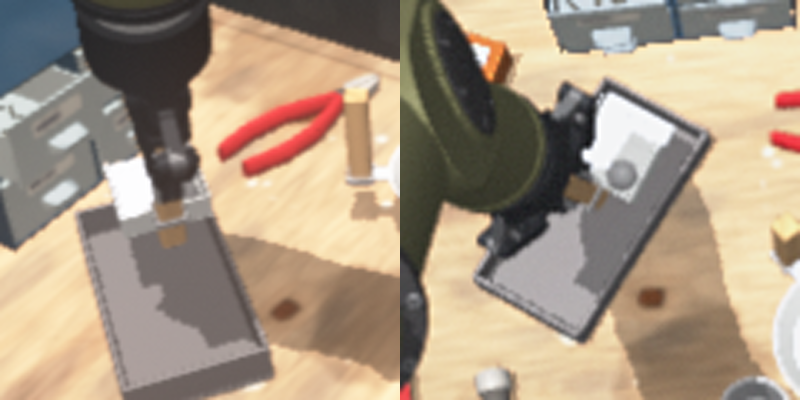

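The ball sits in the scoop's back corner (top crop (620,175)). Next I'll carry it to the dish and tip it in slowly.

```bash
sed -i 's/^DC=.*/DC=np.array([.4505,.165]); DY=60.4/; s/^CUP=.*/CUP=np.array([.370,.2145])/' h.py
python3 - <<'E'
from h import *
np.set_printoptions(precision=3,suppress=True)
ax=[1,0,0]; Y=-45
p,q=heel_pose(tray(-.03,-.009,.15),TRY,15); ctrl.movel(p,frame=q,max_speed=.18)
L=DC-.022*u(Y)
def go(z,pt,v):
    p,q=scoop_lip([*L,z],Y,pt,ax); ctrl.movel(p,frame=q,max_speed=v)
go(.18,15,.18); print(get_state()["time"])
go(.10,15,.15); go(.078,6,.06); go(.068,0,.05)
go(.060,-9,.035); print(get_state()["time"],get_state()["contact_force"])
ctrl.pause(.2)
go(.060,-24,.06); ctrl.pause(.2)
print(get_state()["time"])
im,d=vision.grab_frame("scene"); cv2.imwrite("pics/scene6.png",im)
print([(r["p"],r["point"]) for r in models.recognise("scene","ball_center")[:2]], w2p("scene",[*DC,.036]))
p,q=scoop_lip([*(L-.05*u(Y)),.15],Y,-24,ax); ctrl.movel(p,frame=q,max_speed=.15)
for n in("scene","top"):
    im,d=vision.grab_frame(n); cv2.imwrite(f"pics/{n}7.png",im); np.save(f"{n}7.npy",d)
    print(n,[(r["p"],r["point"]) for r in models.recognise(n,"ball_center")[:2]], w2p(n,[*DC,.036]))
print(get_state()["time"])
a=cv2.imread("pics/scene7.png");b=cv2.imread("pics/top7.png")
cv2.imwrite("pics/dump.png",np.hstack([cv2.resize(a[150:270,190:330],(467,400),interpolation=2),cv2.resize(b[170:270,200:283],(332,400),interpolation=2)]))
E
```

```text
26.5917
28.4667 [ 0.505  0.471 -1.638]
29.4417
[] [[264.169 214.875]]
scene [(0.68, [264.4, 210.3])] [[264.169 214.875]]
top [] [[265.288 213.003]]
30.575
```

View pics/dump.png

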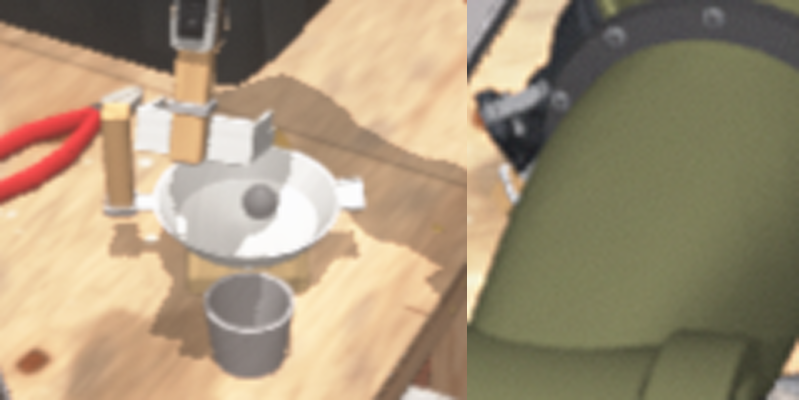

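The ball is in the dish at crop (258,202), and the dish, cup and scoop look undisturbed. Next I'll stand the scoop back at its original place.

```bash
python3 - <<'E'
from h import *
np.set_printoptions(precision=4,suppress=True)
ax=[1,0,0]; Y=-45
p,q=scoop_lip([*(DC-.08*u(Y)),.19],Y,0,ax); ctrl.movel(p,frame=q,max_speed=.2)
p,q=grip_pose([*(SC-.06*u(0)),.19],SCY,0,ax,.08); ctrl.movep(p,q)
p,q=grip_pose([*SC,.05],SCY,0,ax,.08); ctrl.movel(p,max_speed=.2)
p,q=grip_pose([*SC,.010],SCY,0,ax,.08); ctrl.movel(p,max_speed=.1); print(get_state()["time"])
f0=get_state()["contact_force"]
for z in np.arange(.008,-.007,-.002):
    p,q=grip_pose([*SC,z],SCY,0,ax,.08); ctrl.movel(p,max_speed=.04); s=get_state(); print(round(z,4),(s["contact_force"]-f0)[2])
    if (s["contact_force"]-f0)[2]>3: break
ctrl.ungrasp(); print(get_state()["time"])
p,q=grip_pose([*SC,.12],SCY,0,ax,.08); ctrl.movel(p,max_speed=.2)
im,d=vision.grab_frame("scene"); cv2.imwrite("pics/scene8.png",im)
m=models.masks_of("scene","scoop"); c=cloud("scene",d,m[0]["mask"]); r=[]
print(m[0]["p"],m[0]["mask"].sum(),c.min(0),c.max(0))
for a in(.03,.06,.085): k=c[(c[:,2]>a)&(c[:,2]<a+.022)]; print(a,len(k),np.median(k,0) if len(k) else 0)
print([(r["p"],r["point"]) for r in models.recognise("scene","ball_center")[:2]])
# dish handle pose again
d0=np.load("scene0.npy"); M=np.load("m_scene_dish.npy"); k=M&(d>0)&(d0>0); print("dish change",np.percentile(abs(d-d0)[k],[50,90]))
mc=np.load("m_scene_cup_rim.npy"); print("cup change",np.percentile(abs(d-d0)[mc],[50,90]))
print(get_state()["time"])
E
```

```text
34.75
0.008 -0.1975627794655621
0.006 -1.3803884033807798
0.004 -0.9067304244792758
0.002 0.6711258994665438
0.0 1.7541979125135092
-0.002 28.21452758266754
36.925
0.79 773 [ 0.4786 -0.0653 -0.0005] [0.5763 0.0188 0.1064]
0.03 71 [ 0.4859 -0.046   0.0391]
0.06 54 [ 0.4859 -0.0465  0.0705]
0.085 77 [ 0.4877 -0.0478  0.0998]
[(0.63, [265.4, 209.3])]
dish change [0.0017 0.0046]
cup change [0.0015 0.0035]
37.8333
```

The scoop stands upright and the dish and cup haven't moved. Now I'll grasp the dish handle and lift.

```bash
cat >> h.py <<'E'
def dish_pose(c,z,yaw,pitch=0,roll=0):
    """dish underside centre at c,z"""
    return pinch_pose([*(np.array(c)+.083*u(yaw)),z+.082],yaw,roll,pitch)
def dishcheck(tag, c, z, yaw):
    for n in("scene","top"):
        im,d=vision.grab_frame(n); cv2.imwrite(f"pics/{n}_{tag}.png",im); np.save(f"{n}_{tag}.npy",d)
        v,uu=np.nonzero(d>0); W=pix2world(n,np.c_[uu,v],depth=d[v,uu]); r=np.hypot(*(W[:,:2]-c).T)
        k=(r<.066)&(r>.052)&(abs(W[:,2]-z-.033)<.014)
        if k.sum()<30: print(n,"few",k.sum()); continue
        w=W[k]; A=np.c_[2*w[:,:2],np.ones(len(w))]; x=np.linalg.lstsq(A,(w[:,:2]**2).sum(1),rcond=None)[0]
        pl=np.linalg.lstsq(np.c_[w[:,:2]-c,np.ones(len(w))],w[:,2],rcond=None)[0]
        e=u(yaw); print(n,k.sum(),"rimc",x[:2],"z",pl[2]-.033,"tilt deg along x,y",np.degrees(np.arctan([pl[:2]@e,pl[:2]@[-e[1],e[0]]])))
        b=[(round(q["p"],2),q["point"]) for q in models.recognise(n,"ball_center")[:2]]
        print("   ball",b,"->",[pix2world(n,[q[1]],z=z+.018)[0][:2]-c for q in b])
E
python3 - <<'E'
from h import *
np.set_printoptions(precision=4,suppress=True)
p,q=dish_pose(DC,.018+.07,DY); ctrl.movep(p,q)
dishcheck("pre",DC,.018,DY)
p,q=dish_pose(DC,.018,DY); ctrl.movel(p,max_speed=.12); print(get_state()["time"])
f0=get_state()["contact_force"]
ctrl.close_gripper(force=110); s=get_state(); print(s["time"],s["width"],s["contact_force"]-f0)
dishcheck("grip",DC,.018,DY)
p,q=dish_pose(DC,.018+.015,DY); ctrl.movel(p,max_speed=.03); print(get_state()["contact_force"]-f0)
dishcheck("l1",DC,.033,DY); print(get_state()["time"])
E
```

```text
scene 590 rimc [0.4501 0.1659] z 0.014954901595176248 tilt deg along x,y [-1.7285  0.4089]
   ball [(0.67, [264.4, 208.0])] -> [array([ 0.0212, -0.0134])]
top 417 rimc [0.4514 0.1639] z 0.014808344353823846 tilt deg along x,y [-4.1189  0.5186]
   ball [(0.65, [273.5, 211.9])] -> [array([ 0.0109, -0.0185])]
39.8917
40.525 0.016663752614441227 [0.0825 1.0282 4.7545]
scene 599 rimc [0.4499 0.1655] z 0.014946517873608386 tilt deg along x,y [-0.8073  0.705 ]
   ball [] -> []
top 506 rimc [0.4511 0.1643] z 0.015436657120333833 tilt deg along x,y [-2.1629  1.4451]
   ball [(0.47, [271.1, 212.5])] -> [array([ 0.007 , -0.0134])]
[ 0.0447  0.1946 -3.3513]
scene 606 rimc [0.4499 0.1655] z 0.029342708925327504 tilt deg along x,y [-0.2795  0.7307]
   ball [(0.56, [265.2, 205.6])] -> [array([ 0.011 , -0.0092])]
top 517 rimc [0.4511 0.1641] z 0.029515984190690916 tilt deg along x,y [-1.3344  1.5275]
   ball [(0.41, [272.4, 209.8])] -> [array([ 0.0111, -0.0149])]
41.575
```

```bash
cat > an.py <<'E'
from h import *
np.set_printoptions(precision=4,suppress=True)
def an(tag,c,z,yaw):
    for n in("scene","top"):
        try: d=np.load(f"{n}{tag}.npy")
        except Exception: continue
        im=cv2.imread(f"pics/{n}{tag}.png").astype(int)
        v,uu=np.nonzero(d>0); W=pix2world(n,np.c_[uu,v],depth=d[v,uu]); col=im[v,uu]
        q=W[:,:2]-c; e=u(yaw); X=q@e; Y=q@[-e[1],e[0]]; r=np.hypot(X,Y); H=W[:,2]-z
        br=(col.max(1)-col.min(1)<30)
        k=(r<.066)&(r>.045)&(abs(H-.028)<.014)&br
        # model: H = a + bX + cY + s*(r-.055)
        s=np.linalg.lstsq(np.c_[np.ones(k.sum()),X[k],Y[k],r[k]-.055,(r[k]-.055)**2],H[k],rcond=None)[0]
        # sectors of rim max height
        sec=[]
        for a in range(0,360,45):
            kk=k&(np.abs((np.degrees(np.arctan2(Y,X))-a+180)%360-180)<22); sec.append(np.percentile(H[kk],90)*1000 if kk.sum()>5 else -1)
        print(tag,n,"tilt",np.degrees(np.arctan(s[1:3])),"rim90 by sector",np.round(sec,1))
        b=(r<.04)&(H>.0155)&(H<.034)&br
        ring=(r<.013)
        print("   ballpts",b.sum(),[np.median(X[b]),np.median(Y[b]),H[b].max()] if b.sum() else "", "centre H",np.median(H[ring]) if ring.sum() else 0)
if __name__=="__main__":
    an("0",DC,.018,DY); an("7",DC,.018,DY); an("_pre",DC,.018,DY); an("_grip",DC,.018,DY); an("_l1",DC,.033,DY)
E
python3 an.py
```

```text
0 scene tilt [-2.6092 -0.3738] rim90 by sector [33.9 34.5 33.9 35.  35.9 33.4 33.3 33.1]
   ballpts 9 [np.float64(-0.03594934656060637), np.float64(-0.011070932902878016), np.float64(0.017836522687759888)] centre H 0.007270908994877945
0 top tilt [-3.0951  2.2717] rim90 by sector [34.6 34.1 34.7 36.  36.6 34.4 34.3 33.7]
   ballpts 49 [np.float64(-0.01889757381058965), np.float64(0.01107655598782446), np.float64(0.020041447794054864)] centre H 0.007055159041484859
7 scene tilt [-2.4853 -0.0957] rim90 by sector [33.6 34.9 33.8 34.4 36.  33.  29.7 32.1]
   ballpts 96 [np.float64(-0.006528593649535914), np.float64(-0.009389564417454796), np.float64(0.0321722336976257)] centre H 0.00820573816333578
7 top tilt [0. 0.] rim90 by sector [-1 -1 -1 -1 -1 -1 -1 -1]
   ballpts 0  centre H 0.6230994243086279
_pre scene tilt [-2.6499 -0.2647] rim90 by sector [33.8 34.4 34.6 34.6 36.2 33.7 32.9 32.5]
   ballpts 87 [np.float64(-0.006428881515684959), np.float64(-0.008720323971287828), np.float64(0.032069841996026124)] centre H 0.009247359400444197
_pre top tilt [-3.9813  1.8779] rim90 by sector [25.
[... 446 characters left out ...]
1.7183  2.5355] rim90 by sector [33.4 34.  35.2 35.3 37.6 34.  34.1 32.2]
   ballpts 120 [np.float64(-0.009338543530547621), np.float64(-0.012733022609610165), np.float64(0.0339843279517989)] centre H 0.007613611109116418
_l1 scene tilt [-0.4325 -0.1432] rim90 by sector [33.2 34.2 33.9 34.1 34.3 32.1 31.5 32.2]
   ballpts 81 [np.float64(-0.008345535192034369), np.float64(-0.009521244763807814), np.float64(0.031308014406423126)] centre H 0.0074321272304768635
_l1 top tilt [-0.9561  2.527 ] rim90 by sector [33.  34.  34.1 33.8 35.5 33.8 32.9 32.8]
   ballpts 103 [np.float64(-0.009728624846137417), np.float64(-0.014150645529973114), np.float64(0.03357784305244925)] centre H 0.006878390213414215
```

The dish hangs level to about 0.5° and the ball is on its flat floor. I'll lift clear, then swing slowly.

```bash
python3 - <<'E'
from h import *
from an import an
np.set_printoptions(precision=4,suppress=True)
Z=.078; P=-.5
p,q=dish_pose(DC,Z,DY,P); ctrl.movel(p,frame=q,max_speed=.04)
YE=DY-90; E=CUP+.075*u(YE)
p,q=dish_pose(E,Z,YE,P); print(ctrl.ik(p,q)); 
ctrl.movel(p,frame=q,max_speed=.035)
s=get_state(); print(s["time"],s["tcp_pos"]-p,s["contact_force"],s["width"])
ctrl.pause(.3)
dishcheck("end",E,Z,YE); an("_end",E,Z,YE)
d0=np.load("scene0.npy");d=np.load("scene_end.npy")
print("lip target px",w2p("scene",[[*CUP,Z+.034],[*CUP,.045]]))
for n in("scene","top"):
    for o in("dish_lip","cup_rim","wax_tin","scoop"): print(n,o,[(round(r["p"],2),r["point"]) for r in models.recognise(n,o)[:2]])
m=models.masks_of("scene","cup_rim"); c=cloud("scene",d,m[0]["mask"]); print(c.min(0),c.max(0),m[0]["mask"].sum())
print(get_state()["time"])
E
```

```text
[-0.7954  0.5575  0.7628  1.8908 -0.4935  0.8975 -0.3042]
45.9083 [-0.      0.0001  0.    ] [ 0.679   0.7725 -3.3574] 0.016906146339416447
scene 551 rimc [0.4333 0.1779] z 0.07499213226195002 tilt deg along x,y [-0.3834  0.4991]
   ball [(0.62, [270.8, 199.7])] -> [array([-0.0133, -0.0112])]
top 335 rimc [0.4349 0.178 ] z 0.07542800230141064 tilt deg along x,y [-1.3659 -0.6139]
   ball [(0.45, [259.5, 218.1])] -> [array([-0.0169, -0.0093])]
_end scene tilt [1.6241 1.3076] rim90 by sector [33.  33.4 34.6 34.9 36.2 34.7 33.6 33.2]
   ballpts 98 [np.float64(-0.016490639863534308), np.float64(-0.0160568088201362), np.float64(0.03168971162735432)] centre H -0.05720388767813328
_end top tilt [-0.84   -0.5797] rim90 by sector [34.2 -1.  -1.  21.9 36.6 35.  34.4 34.2]
   ballpts 107 [np.float64(-0.010136670808321585), np.float64(-0.017064072688466596), np.float64(0.03335575057195171)] centre H 0.5310034330328768
lip target px [[263.7973 214.2115]
 [263.722  240.3121]]
scene dish_lip [(0.83, [263.9, 192.9]), (0.38, [322.5, 179.8])]
scene cup_rim [(0.77, [263.8, 244.0])]
scene wax_tin []
scene scoop [(0.79, [319.3, 182.2])]
top dish_lip [(0.72, [262.0, 216.8])]
top cup_rim [(0.53, [237.4, 234.9])]
top wax_tin [(0.78, [296.8, 192.8])]
top scoop [(0.75, [262.9, 214.4]), (0.68, [346.8, 221.1])]
[ 0.3402  0.1628 -0.0008] [0.4314 0.2427 0.0484] 746
46.8583
```

```bash
python3 - <<'E'
from h import *
from scipy.optimize import least_squares
np.set_printoptions(precision=4,suppress=True)
def ball(n,d,c,z,yaw,tag):
    v,uu=np.nonzero(d>0); W=pix2world(n,np.c_[uu,v],depth=d[v,uu]); q=W[:,:2]-c; r=np.hypot(*q.T); H=W[:,2]-z
    w=W[(r<.04)&(H>.017)&(H<.034)]
    f=lambda x:np.linalg.norm(w-x,axis=1)-.012
    o=least_squares(f,np.r_[w[:,:2].mean(0),z+.018],loss="soft_l1",f_scale=.001).x
    e=u(yaw); k=o[:2]-c; print(tag,n,len(w),"dish xy",k@e,k@[-e[1],e[0]],"h",o[2]-z)
for tag,c,z,y in(("_pre",DC,.018,DY),("_l1",DC,.033,DY),("_end",CUP+.075*u(DY-90),.078,DY-90)):
    for n in("scene","top"): ball(n,np.load(f"{n}{tag}.npy"),c,z,y,tag)
for n in("scene","top"):
    im,d=vision.grab_frame(n); np.save(f"{n}_e2.npy",d); ball(n,d,CUP+.075*u(DY-90),.078,DY-90,"now")
s=get_state();print(s["time"],np.abs(s["qd"]).max())
E
```

```text
_pre scene 81 dish xy -0.006788562184936326 -0.0151573143618792 h 0.018758061916468154
_pre top 82 dish xy -0.006146105176273311 -0.016810105386345676 h 0.01894273952884878
_l1 scene 75 dish xy -0.008063798277396051 -0.0159389755176951 h 0.01790629420392076
_l1 top 72 dish xy -0.007344878093742499 -0.017225153603378677 h 0.018163747374528902
_end scene 90 dish xy -0.00978627201205264 -0.016145584059391257 h 0.01870711534766792
_end top 82 dish xy -0.007726936903569125 -0.016329030258801745 h 0.019152308830041875
now scene 91 dish xy -0.009256584914249844 -0.01611917178672381 h 0.018900768800626924
now top 78 dish xy -0.009183369865302606 -0.014829958637592643 h 0.01896671027021951
46.9583 0.0017588966314566366
```

```bash
python3 - <<'E'
from h import *
s=get_state(); print(s["time"],s["gripper_force"]); print(ticket.close_job())
E
```

```text
46.9583 107.34310984611511
the job is handed in; nothing more can be done
None
```

I handed the job in at 47.0 s: the ball is in the dish, the scoop stands upright at its original spot, and the arm holds the dish still (level to within my 1–2° measurement noise) with its lip over the cup by calculation, though the ball rests about 18 mm off the dish's centre, and the scoop rolled about 25° in the grip after catching the tray wall, so I had to set it down in the tray and regrip it.

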